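# Weigh in the loaded jar

## Task

One of the two blue-lidded jars on the bench holds a steel sinker, the other only a plug of foam; from outside they look the same, so feel which is heavier. Stand the heavy jar upright on the round pan of the scale, setting it down gently so that the pan never bottoms out, and let go. The light jar must be left, or put back, upright where it stood, and the orange-lidded jar is not to be disturbed.

Things in the scene. Friction and masses are not known exactly. Their poses are not given: they have to be found in the camera images.
- jar_1_mid (a point): First blue-lidded jar: an upright round white plastic jar, 94 mm tall, 52 mm in diameter, with a rigid blue lid 56 mm in diameter that takes up the top 22 mm (72 to 94 mm above its foot). This point is on its axis, half-way up, 47 mm above its foot; z along its axis. It stands on the bench. Either this jar or jar 2 holds the sinker: the light one weighs about 0.1 kg in all, the heavy one 0.4 to 0.55 kg. The contents can shift a few mm inside. The lid does not come off.
- jar_2_mid (a point): Second blue-lidded jar, the same in size and look as the first; this point is again on its axis, 47 mm above its foot.
- jar_orange_mid (a point): Orange-lidded jar of the same shape and size, a bystander that stays where it is; point on its axis, 47 mm above its foot.
- pan_top (a point): Centre of the upper face of the scale's pan: a level steel disc 160 mm in diameter and 6 mm thick, its upper face 84 mm above the bench when empty. The grey scale under it (240 x 200 mm, 54 mm tall) is fixed to the bench; the black display lies beside the pan.
- pan (a joint): How far the sprung pan has sunk, in m: 0 when empty, 0.020 when bottomed out. It sinks about 1.4 mm per newton (stiffness 700 N/m, damped): about 1 mm under the light jar, 5 to 8 mm under the heavy one.
Things that resemble listed ones, but are neither listed nor needed, are in the scene too. Leave any green or pink look-alike of the part that bears jar_2_mid alone. Leave any pink look-alike of the part that bears jar_1_mid alone.

How it is judged (in metres and radians):
At the end, for the whole second after the job is handed in: The heavy blue-lidded jar stands upright (within 10 degrees) wholly on the pan (its axis within 53 mm of the pan's centre) and the pan has sunk by more than 3.5 mm under its weight; the light blue-lidded jar stands upright within 30 mm of where it started (value of joint pan above 0.0035 m and angle between each of jar_1_mid, jar_2_mid's own z axis and vertical below 0.17 rad and ((horizontal distance between jar_1_mid and pan_top below 0.053 m and z of jar_1_mid in the frame of pan_top between 0.04 and 0.055 m and distance of jar_2_mid from where it was at the start of the episode below 0.03 m) or (horizontal distance between jar_2_mid and pan_top below 0.053 m and z of jar_2_mid in the frame of pan_top between 0.04 and 0.055 m and distance of jar_1_mid from where it was at the start of the episode below 0.03 m))); the robot touches nothing.
It fails at once if the pan is slammed or pressed to its bottom stop (sunk by more than 19 mm) (value of joint pan above 0.019 m).
It fails at once if the orange-lidded jar is shifted by more than 20 mm or knocked over (distance of jar_orange_mid from where it was at the start of the episode above 0.02 m or angle between jar_orange_mid's own z axis and vertical above 0.3 rad).
It also fails if it takes over 61 s, if anything falls off the work surface, if the arm or the gripper's body presses on something with over 40 N, if the wrist force passes 120 N, or if a joint passes its speed limit or range.

## Robot

A 7-joint arm with a two-finger parallel gripper is mounted at the origin on the work surface. World frame = base frame: x ahead of the robot, y to its left, z up, the work surface at z = 0. Lengths are in m, angles in degrees, forces in N, time in s.
With the tool pointing down it reaches from about 0.4 to 0.85 m from the base axis. Payload 6.9 kg.
Tool frame: the origin (TCP) lies on the centre line of the jaws, within the pads' length; the fingertips stand 19 mm ahead of it and the grasp point (between the pads) is the TCP; y points along the fingers, x is the direction in which the jaws open and shut, and the axes are right-handed (so a half turn about y gives the same grasp; the last joint's range is limited). The gripper opens to 85 mm and grips with 20 to 120 N. Pads are 22 mm wide; open, the fingers measure 114 mm over their backs; the gripper's body (76 mm by 85 mm) begins 54 mm behind the grasp point. The pads swing forward as they close: fully open they stand 13 mm farther back than shut.
Start: joints at [75.487, 29.078, -13.613, 85.955, 7.202, 65.827, -8.869], TCP at [0.219, -0.585, 0.25] pointing down, gripper open.
Joint ranges: [-176.47, 176.47], [-13.61, 117.27], [-81.72, 77.17], [0.22, 143.17], [-87.28, 267.28], [10, 112.55], [-165.47, 165.47]. Speed limits (degrees/s): [136.94, 136.94, 180, 180, 180, 180, 180].

## Interface

Orientations are given as a 3x3 rotation matrix whose columns are the frame's x, y, z axes.
In Python, from station import observe, get_image, sign_off gives the robot as it stands.
- The arm moves only by the tool arm_command, never from a script. Its argument "steps" is text: rows parted by semicolons, each of 5 numbers parted by spaces: the finger opening in mm, from 0 to 85.4, then the shift along the world's x, y, z in units of 30 mm (1.0 is 30 mm), then the turn about the world's z in units of 6 degrees (1.0 is 6 degrees). In form: claw dx dy dz spin; .... A call has 1 to 12 rows; each row is the pose to reach, as a shift and turn from the pose commanded when the call began; what a row does not reach only later rows make up. A row lasts 1/12 s, in which the tool goes at most 41.7 mm and 7.16 degrees, less where a joint would pass 70% of its speed; a pose out of reach is approached as far as the arm can. A call with a gripper value outside its range is refused whole. The fingers move at their own pace and stop on an object; the grip force is fixed at half the most. Time passes only in rows, so rows that repeat a pose let the fingers close. It gives the time, the measured TCP pose, the force and the opening at its end, in the units of the state.
- observe(): the state, without advancing time (a new reading comes with each control period).
- get_image(name): name is "scene" or "side" or "wrist"; returns a dict with "frame" (400x640x3 uint8, red, green, blue), "depth" (400x640 float32, m along the optical axis (not along the pixel's ray), 0 where there is no reading), "intrinsics" (3x3 intrinsics, pixels), "T" (4x4, takes a point from camera to world coordinates); the wrist camera has in their place "mount" (4x4, takes a point from camera to tool coordinates, whose origin is the TCP and whose axes are the tool frame's). Camera axes: x right, y up, looking along -z (the intrinsics and any distortion apply to the point x, -y, -z); pixel columns grow to the right and rows downward; lengths in m; the calibration is good to about 2 mm. A picture is of the moment at which its call begins: read the wrist's pose just before it.
- sign_off(): hands the job in, once; it reports no verdict.
The state is a dict: "clock": time; "qpos": joint angles; "joint_vel": joint speeds; "effort": joint torques, N m; "ee_pos": TCP position; "orientation": TCP orientation; "ft_force": force on the tool from outside, world axes, zero at the start; "ft_torque": the same for the moment, N m; "width": finger opening in m.
Only numpy, scipy, OpenCV 4.12 (cv2) and the standard library are available. Lean on these libraries where they do the work, as an engineer would, in place of code of your own. Each camera call takes 0.05 s, during which the arm holds its last target.

## Working session

There is one attempt and no reset: what is moved stays moved. The work goes in short steps, Python scripts to look and compute and a tool call to move; the robot and the scene stay as the last step left them, time stands still between calls to the robot, and variables do not carry over. Pictures are saved under pics/ and viewed, and the job is handed in when it is done.

Besides the shell and the picture viewer there is one more tool, called after "Call:" as name(argument=value, ...) on one line, values as JSON. arm_command: Moves the arm, as the interface text tells. Its arguments: {"type":"object","properties":{"steps":{"type":"string"}},"required":["steps"]}

```bash
mkdir -p pics
cat > h.py <<'E'
import numpy as np,cv2
from station import observe,get_image
def grab(n,tag):
    d=get_image(n); cv2.imwrite(f'pics/{tag}.png',cv2.cvtColor(d['frame'],cv2.COLOR_RGB2BGR)); return d
E
python3 - <<'E'
from h import *
import pickle
print(observe())
for n in ('scene','side'):
    d=grab(n,n+'0'); pickle.dump(d,open(n+'0.pkl','wb')); print(n,[k for k in d],d['intrinsics'],d['T'].round(3))
a=[cv2.imread(f'pics/{n}0.png') for n in('scene','side')]
E
```

```text
{'clock': 0.0, 'qpos': array([ 75.48660004,  29.1250465 , -13.60877502,  86.00863126,
         7.20167708,  65.829533  ,  -8.867449  ]), 'joint_vel': array([ 0.04950642,  0.05319306, -0.00310169,  0.01675483, -0.00379946,
       -0.03721019,  0.04140686]), 'effort': array([-6.05920263e-05, -6.20599580e+01, -2.18651041e+00, -2.49647534e+01,
        1.29144112e-02,  1.18279769e-02, -1.45710840e-05]), 'ee_pos': array([ 0.21922699, -0.58477296,  0.24943523]), 'orientation': array([[ 3.51196149e-01, -6.75807157e-04,  9.36301665e-01],
       [-9.36300136e-01,  1.69275591e-03,  3.51196797e-01],
       [-1.82227148e-03, -9.99998339e-01, -3.82689760e-05]]), 'ft_force': array([-0.30797119,  1.33977541, -0.4407296 ]), 'ft_torque': array([-0.00313806,  0.0713247 ,  0.02315266]), 'width': 0.08510664436062325}
scene ['frame', 'depth', 'intrinsics', 'T'] [[410.70719474   0.         319.83492436]
 [  0.         410.70719474 196.79525769]
 [  0.           0.           1.        ]] [[ 0.313 -0.641  0.701  1.187]
 [ 0.95   0.195 -0.245 -0.187]
 [ 0.02   0.742  0.67   0.715]
 [ 0.     0.     0.     1.   ]]
side ['frame', 'depth', 'intrinsics', 'T'] [[380.57201439   0.         318.54727824]
 [  0.         380.57201439 199.31954437]
 [  0.           0.           1.        ]] [[ 0.997  0.047 -0.067  0.449]
 [-0.081  0.465 -0.882 -0.706]
 [-0.01   0.884  0.467  0.507]
 [ 0.     0.     0.     1.   ]]
```

```bash
ls
```

```text
h.py
pics
scene0.pkl
side0.pkl
```

View pics/scene0.png

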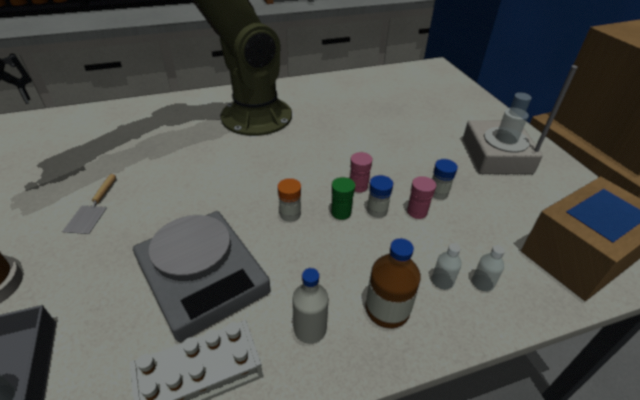

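View pics/side0.png

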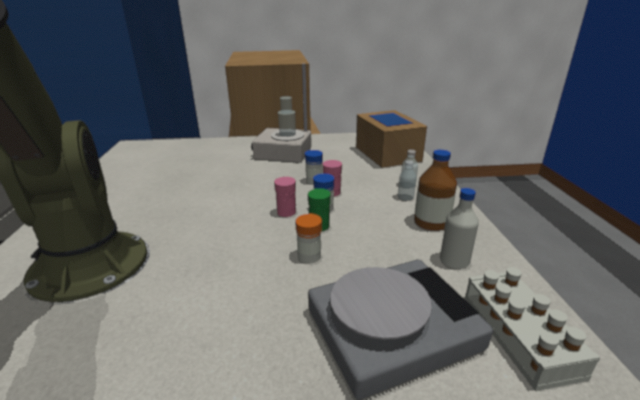

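The scene view shows an orange jar (289,199), blue-lidded white jars at (380,195) and (444,178), pink ones (360,172) and (421,197), and a green one (342,198). The blue-capped bottles at (310,300) and (400,280) aren't jars. The scale pan is at (190,245). Next I'll locate these and crop the two blue-lidded jars.

```bash
cat >> h.py <<'E'
def pts(d):
    K=d['intrinsics'];z=d['depth'];v,u=np.mgrid[:z.shape[0],:z.shape[1]]
    P=np.stack([(u-K[0,2])/K[0,0]*z,-(v-K[1,2])/K[1,1]*z,-z],-1)
    return P@d['T'][:3,:3].T+d['T'][:3,3]
def ray(d,u,v,h):
    K=d['intrinsics'];r=d['T'][:3,:3]@np.array([(u-K[0,2])/K[0,0],-(v-K[1,2])/K[1,1],-1]);o=d['T'][:3,3]
    return o+r*(h-o[2])/r[2]
HU={'blue':(105,130,120),'orange':(3,16,150),'green':(50,85,80),'pink':(160,178,80)}
def find(d):
    P=pts(d);hsv=cv2.cvtColor(d['frame'],cv2.COLOR_RGB2HSV)
    for c,(a,b,s) in HU.items():
        m=cv2.inRange(hsv,(a,s,40),(b,255,255));n,L,S,C=cv2.connectedComponentsWithStats(m)
        for i in range(1,n):
            if S[i,4]<60 or S[i,4]>1500: continue
            p=P[(L==i)&(d['depth']>0)]
            if len(p)<20: continue
            zt=np.percentile(p[:,2],95)
            t=p[p[:,2]>zt-.006]
            if zt>.3: continue
            mn,mx=t[:,:2].min(0),t[:,:2].max(0)
            print(c,C[i].round(),S[i,4],'ztop',zt.round(3),'topmid',((mn+mx)/2).round(3),'mean',t[:,:2].mean(0).round(3),'ext',(mx-mn).round(3))
E
python3 - <<'E'
from h import *
import pickle
for n in('scene','side'):
    d=pickle.load(open(n+'0.pkl','rb'));print(n);find(d)
    P=pts(d);sel=(np.abs(P[...,2]-.084)<.006)
    s=sel.astype(np.uint8)
    nn,L,S,C=cv2.connectedComponentsWithStats(s);i=1+np.argmax(S[1:,4]);p=P[L==i]
    print('pan',C[i],S[i],p.mean(0),p.min(0),p.max(0), cv2.minEnclosingCircle(p[:,:2].astype(np.float32)))
    im=cv2.imread(f'pics/{n}0.png')
    x,y,w,h=(260,130,220,110) if n=='scene' else (250,130,120,145)
    cv2.imwrite(f'pics/{n}crop.png',cv2.resize(im[y:y+h,x:x+w],None,fx=3.6,fy=3.6,interpolation=cv2.INTER_CUBIC))
E
```

```text
scene
blue [445. 169.] 358 ztop 0.098 topmid [0.519 0.375] mean [0.521 0.374] ext [0.053 0.051]
blue [381. 186.] 415 ztop 0.097 topmid [0.532 0.194] mean [0.534 0.192] ext [0.053 0.055]
blue [401. 249.] 391 ztop 0.193 topmid [0.799 0.096] mean [0.8   0.096] ext [0.036 0.037]
blue [310. 277.] 243 ztop 0.173 topmid [ 0.793 -0.063] mean [ 0.795 -0.063] ext [0.027 0.026]
orange [289. 190.] 416 ztop 0.097 topmid [ 0.481 -0.018] mean [ 0.483 -0.018] ext [0.052 0.052]
orange [391. 324.] 63 ztop 0.021 topmid [0.838 0.09 ] mean [0.839 0.086] ext [0.011 0.038]
green [343. 196.] 642 ztop 0.097 topmid [0.512 0.105] mean [0.515 0.104] ext [0.053 0.054]
pink [361. 170.] 606 ztop 0.097 topmid [0.434 0.183] mean [0.435 0.183] ext [0.05  0.051]
pink [421. 196.] 804 ztop 0.097 topmid [0.567 0.288] mean [0.568 0.287] ext [0.05  0.055]
pan [188.59524439 244.50673712] [ 148  215   82   60 3785] [ 0.58576407 -0.25386883  0.08530852] [ 0.49985498 -0.33215512  0.0781347 ] [ 0.65971273 -0.17369081  0.08950827] ((0.5806035995483398, -0.2527841627597809), 0.08106571435928345)
side
blue [390. 119.] 247 ztop 0.1
[... 510 characters left out ...]
021]
orange [309. 224.] 460 ztop 0.095 topmid [ 0.48  -0.018] mean [ 0.48  -0.021] ext [0.053 0.055]
orange [430. 225.] 107 ztop 0.02 topmid [0.782 0.068] mean [0.78  0.061] ext [0.055 0.033]
green [320. 204.] 589 ztop 0.095 topmid [0.512 0.103] mean [0.511 0.1  ] ext [0.054 0.054]
pink [334. 173.] 319 ztop 0.095 topmid [0.562 0.284] mean [0.562 0.281] ext [0.049 0.049]
pink [285. 196.] 671 ztop 0.094 topmid [0.43  0.184] mean [0.43  0.179] ext [0.049 0.053]
pan [380.25835228 303.00524751] [ 330  267  102   73 5717] [ 0.57810367 -0.26090559  0.08395684] [ 0.49996709 -0.33240921  0.07804048] [ 0.65889795 -0.17103078  0.08664128] ((0.579433023929596, -0.25176551938056946), 0.08088347315788269)
```

View pics/scenecrop.png

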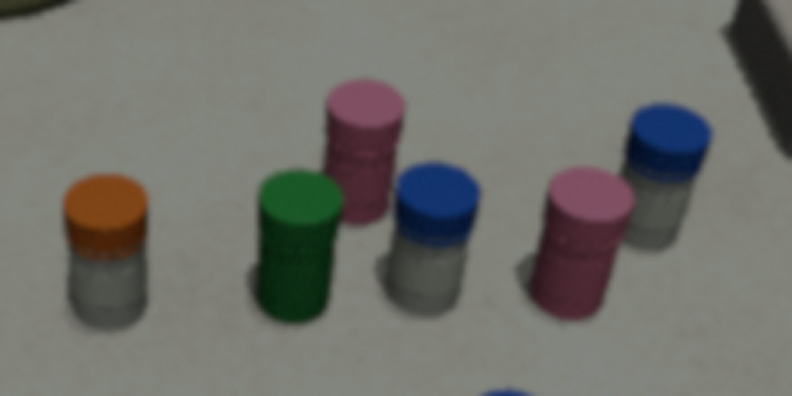

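Both blue-lidded white jars are confirmed. B is at scene (381,186), world (0.531,0.194). A is at scene (445,169), world (0.517,0.375). Orange is at (0.481,-0.018) and the pan at (0.580,-0.252). The pink and green ones are look-alikes. I'll grasp B's lid with the jaw axis at about -50°, which clears its neighbours, so I'm moving there now.

Call:
arm_command(steps="85 0.7 0.7 0 0.6;85 1.5 1.5 0 1.2;85 2.4 2.4 0 1.8;85 3.3 3.3 0 2.4;85 4.2 4.2 0 3;85 5.1 5.1 0 3.3;85 6 6 0 3.3;85 6.9 6.9 0 3.3;85 7.8 7.8 0 3.3;85 8.7 8.7 0 3.3;85 9.5 9.6 0 3.3;85 10 10.4 0 3.3")

```text
clock: 1.1
ee_pos: [0.5217, -0.2704, 0.2499]
orientation: [[0.649, 0.001, 0.761], [-0.761, 0.001, 0.649], [-0.001, -1.0, 0.001]]
ft_force: [1.2, -0.1, -0.1]
width: 0.0846
```

Call:
arm_command(steps="85 0 0.8 0 0;85 0 2 0 0;85 0 3.3 0 0;85 0.1 4.6 0 0;85 0.1 5.9 0 0;85 0.2 7.2 0 0;85 0.2 8.5 0 0;85 0.3 9.8 0 0;85 0.3 11.1 0 0;85 0.4 12.4 0 0;85 0.4 13.6 0 0;85 0.4 14.6 0 0")

```text
clock: 2.1
ee_pos: [0.5308, 0.1679, 0.2501]
orientation: [[0.649, -0.0, 0.761], [-0.761, 0.001, 0.649], [-0.001, -1.0, 0.0]]
ft_force: [0.3, -0.1, -0.4]
width: 0.0852
```

Call:
arm_command(steps="85 0 0.5 0 0;85 0 0.9 0 0;85 0 0.97 0 0;85 0 0.97 -0.7 0;85 0 0.97 -1.4 0;85 0 0.97 -2 0;85 0 0.97 -2 0;85 0 0.97 -2 0")

```text
clock: 2.77
ee_pos: [0.5314, 0.1922, 0.1898]
orientation: [[0.646, -0.002, 0.763], [-0.763, -0.001, 0.646], [-0.0, -1.0, -0.002]]
ft_force: [1.3, -0.4, 0.1]
width: 0.0852
```

Run:
```python
from h import *
o=observe();print(o['clock'],o['ee_pos'],o['ft_force'])
d=grab('scene','s1');find(d);
w=grab('wrist','w1')
```

```text
2.7667 [0.53135686 0.19217154 0.18975642] [ 1.28515861 -0.37224656  0.14766992]
blue [445. 169.] 365 ztop 0.097 topmid [0.519 0.375] mean [0.521 0.374] ext [0.053 0.053]
blue [381. 187.] 401 ztop 0.097 topmid [0.534 0.192] mean [0.535 0.192] ext [0.052 0.052]
blue [401. 249.] 396 ztop 0.193 topmid [0.798 0.096] mean [0.8   0.096] ext [0.038 0.038]
blue [310. 277.] 244 ztop 0.173 topmid [ 0.793 -0.063] mean [ 0.795 -0.063] ext [0.027 0.026]
orange [289. 190.] 422 ztop 0.097 topmid [ 0.481 -0.018] mean [ 0.483 -0.018] ext [0.051 0.052]
orange [388. 324.] 84 ztop 0.021 topmid [0.833 0.084] mean [0.835 0.079] ext [0.019 0.05 ]
green [343. 196.] 729 ztop 0.097 topmid [0.512 0.104] mean [0.514 0.104] ext [0.056 0.056]
pink [361. 171.] 630 ztop 0.097 topmid [0.481 0.177] mean [0.437 0.182] ext [0.148 0.061]
pink [421. 196.] 803 ztop 0.097 topmid [0.566 0.287] mean [0.568 0.287] ext [0.051 0.056]
```

View pics/w1.png

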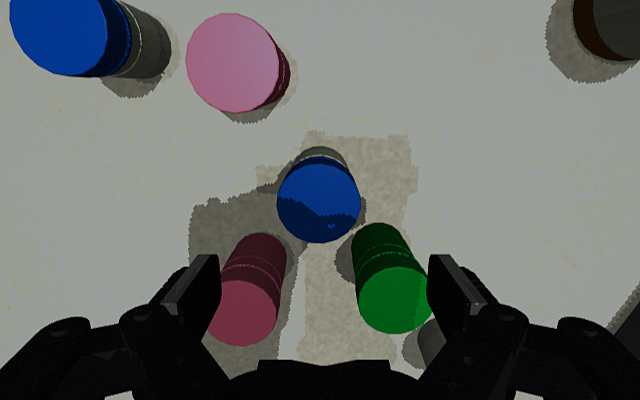

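View pics/s1.png

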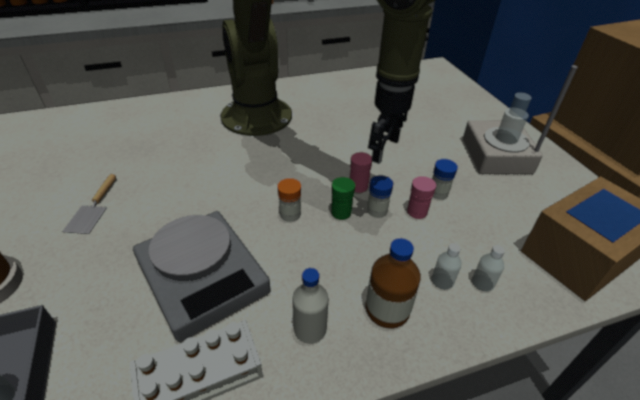

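The wrist view shows B's lid at (319,203), centred left-right between the jaws at (190,290) and (455,290). The green jar at (390,300) and the pink one at (240,310) are nearer the camera's bottom edge. I'll check B's position with wrist depth.

```bash
cat >> h.py <<'E'
def wristd(tag):
    o=observe();d=grab('wrist',tag)
    T=np.eye(4);T[:3,:3]=o['orientation'];T[:3,3]=o['ee_pos'];d['T']=T@d['mount'];return d
E
python3 - <<'E'
from h import *
d=wristd('w2');print(d['T'].round(3),d['mount'].round(3));find(d)
E
```

```text
[[ 0.646  0.733  0.212  0.586]
 [-0.763  0.621  0.18   0.238]
 [ 0.    -0.278  0.961  0.315]
 [ 0.     0.     0.     1.   ]] [[ 1.     0.     0.     0.   ]
 [ 0.     0.279 -0.96  -0.124]
 [-0.     0.96   0.279  0.07 ]
 [ 0.     0.     0.     1.   ]]
blue [119.  31.] 346 ztop 0.088 topmid [0.542 0.367] mean [0.542 0.367] ext [0.003 0.008]
green [401. 250.] 85 ztop 0.073 topmid [0.538 0.107] mean [0.538 0.108] ext [0.001 0.007]
green [376. 259.] 89 ztop 0.073 topmid [0.515 0.127] mean [0.52  0.129] ext [0.035 0.013]
```

```bash
sed -i 's/S\[i,4\]>1500/S[i,4]>25000/' h.py
python3 - <<'E'
from h import *
d=wristd('w3');find(d)
E
```

```text
blue [62. 34.] 6274 ztop 0.096 topmid [0.516 0.378] mean [0.514 0.375] ext [0.053 0.055]
blue [120.  32.] 344 ztop 0.089 topmid [0.542 0.367] mean [0.542 0.368] ext [0.003 0.007]
blue [319. 202.] 5390 ztop 0.095 topmid [0.53  0.196] mean [0.531 0.196] ext [0.055 0.055]
green [402. 251.] 86 ztop 0.074 topmid [0.538 0.106] mean [0.538 0.107] ext [0.002 0.009]
green [383. 255.] 60 ztop 0.073 topmid [0.525 0.127] mean [0.526 0.128] ext [0.016 0.011]
green [395. 301.] 3880 ztop 0.095 topmid [0.52  0.118] mean [0.51  0.108] ext [0.072 0.079]
pink [225.  69.] 4951 ztop 0.095 topmid [0.563 0.29 ] mean [0.558 0.294] ext [0.055 0.055]
pink [249. 292.] 6090 ztop 0.095 topmid [0.451 0.19 ] mean [0.432 0.185] ext [0.099 0.063]
```

Call:
arm_command(steps="85 0 0.08 -0.8 0;85 0 0.08 -1.7 0;85 0 0.08 -2.5 0;85 0 0.08 -3.1 0;85 0 0.08 -3.5 0;85 0 0.08 -3.55 0;85 0 0.08 -3.55 0")

```text
clock: 3.55
ee_pos: [0.5316, 0.1963, 0.084]
orientation: [[0.648, -0.0, 0.762], [-0.762, -0.0, 0.648], [-0.0, -1.0, -0.0]]
ft_force: [-0.7, 0.6, 1.1]
width: 0.0849
```

Call:
arm_command(steps="60 0 0 0 0;54 0 0 0 0;45 0 0 0 0;45 0 0 0 0;45 0 0 0 0;45 0 0 0 0;45 0 0 0 0;45 0 0 0 0")

```text
clock: 4.22
ee_pos: [0.5322, 0.1968, 0.0855]
orientation: [[0.648, 0.003, 0.762], [-0.762, 0.001, 0.648], [0.001, -1.0, 0.003]]
ft_force: [-1.5, -0.5, 6.5]
width: 0.0543
```

Run:
```python
from h import *
F=[]
for i in range(6): grab('side','c'); o=observe();F.append(o['ft_force'])
print(o['clock'],o['ee_pos'],np.mean(F,0),np.std(F,0),o['width'],o['ft_torque'])
```

```text
4.5167 [0.532165   0.19679439 0.08545027] [-1.35988729 -0.06950195  5.97485923] [0.42767203 0.30612265 0.53235577] 0.054246476672784975 [-0.12107535  0.19158268  0.03983146]
```

View pics/c.png

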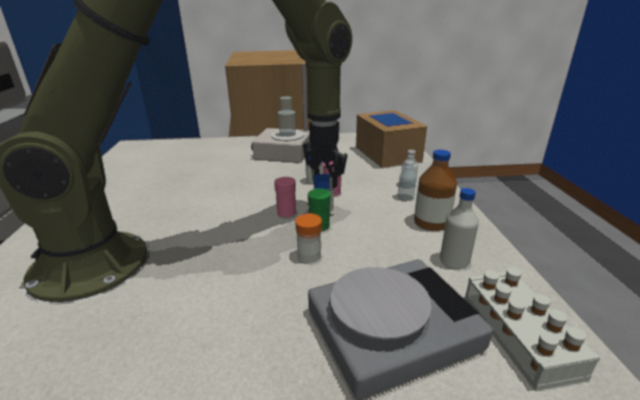

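B is gripped: the fingers are around the blue lid at side (322,178), with an opening of 54 mm. I'll lift it straight up and weigh it.

Call:
arm_command(steps="45 0 0 0.3 0;45 0 0 0.7 0;45 0 0 1.1 0;45 0 0 1.4 0;45 0 0 1.5 0;45 0 0 1.5 0;45 0 0 1.5 0;45 0 0 1.5 0")

```text
clock: 5.18
ee_pos: [0.5311, 0.196, 0.1282]
orientation: [[0.647, -0.001, 0.762], [-0.762, -0.0, 0.647], [-0.0, -1.0, -0.001]]
ft_force: [-0.4, -0.6, -4.4]
width: 0.0546
```

Run:
```python
from h import *
F=[]
for i in range(8): grab('scene','l'); o=observe();F.append(o['ft_force'])
print(o['clock'],o['ee_pos'],np.mean(F,0),np.std(F,0),o['width'],o['ft_torque'])
```

```text
5.5833 [0.53135384 0.19630306 0.12859901] [ 0.08245313  0.38728165 -4.23638965] [0.3631345  0.44184719 0.43245082] 0.05452850203131788 [ 0.01078161 -0.03912704 -0.00321313]
```

View pics/l.png

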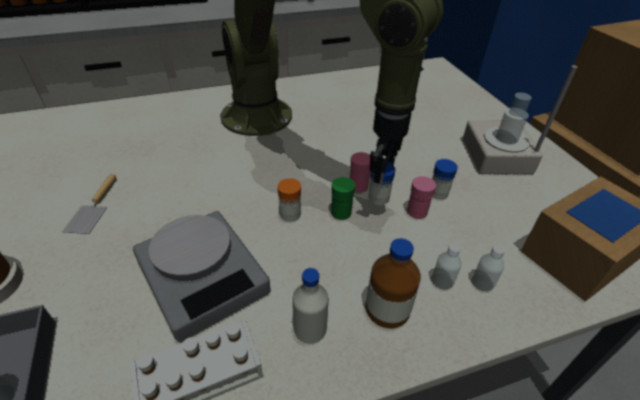

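B weighs about 4.2 N (0.43 kg), so it's the heavy jar. The picture shows it hanging upright at (380,188). I'll raise it above the neighbours and carry it to the pan.

Call:
arm_command(steps="45 0 0 0.5 0;45 0 0 1.2 0;45 0 0 2 0;45 0 0 2.8 0;45 0 0 3.3 0;45 0 -0.4 3.5 0;45 0.1 -1 3.5 0;45 0.2 -1.8 3.5 0;45 0.3 -2.7 3.5 0;45 0.4 -3.7 3.5 0;45 0.5 -4.7 3.5 0;45 0.6 -5.7 3.5 0")

```text
clock: 6.58
ee_pos: [0.5487, 0.0227, 0.2329]
orientation: [[0.647, -0.001, 0.762], [-0.762, -0.001, 0.647], [-0.0, -1.0, -0.002]]
ft_force: [0.5, -0.5, -3.3]
width: 0.0543
```

Call:
arm_command(steps="45 0.1 -1 0 0;45 0.2 -2 0 0;45 0.3 -3 0 0;45 0.4 -4 0 0;45 0.5 -5 0 0;45 0.6 -6 0 0;45 0.8 -7 0 0;45 0.9 -7.9 0 0;45 1 -8.6 0 0;45 1.03 -9.1 0 0;45 1.03 -9.27 0 0;45 1.03 -9.27 0 0")

```text
clock: 7.58
ee_pos: [0.5794, -0.2543, 0.2329]
orientation: [[0.646, -0.002, 0.764], [-0.764, 0.0, 0.646], [-0.001, -1.0, -0.001]]
ft_force: [0.1, -0.3, -4.1]
width: 0.0539
```

Call:
arm_command(steps="45 0 0 -0.3 0;45 0 0 -0.7 0;45 0 0 -1 0;45 0 0 -1.2 0;45 0 0 -1.2 0;45 0 0 -1.2 0;45 0 0 -1.2 0")

```text
clock: 8.17
ee_pos: [0.5807, -0.2524, 0.1982]
orientation: [[0.648, 0.001, 0.762], [-0.762, -0.0, 0.648], [0.001, -1.0, 0.0]]
ft_force: [0.1, 0.0, -4.9]
width: 0.0546
```

Run:
```python
from h import *
F=[]
for i in range(3): s=grab('side','p1'); o=observe();F.append(o['ft_force'])
grab('scene','p2')
print(o['clock'],o['ee_pos'],np.mean(F,0),np.std(F,0),o['width'],o['ft_torque'])
find(s)
```

```text
8.3167 [ 0.58067671 -0.25280914  0.19838251] [ 0.51174633  0.25317528 -4.28712722] [0.17795089 0.45101376 0.48981728] 0.05436517809920409 [ 0.01597641 -0.04842052  0.0105744 ]
blue [313. 156.] 175 ztop 0.095 topmid [0.516 0.376] mean [0.515 0.37 ] ext [0.048 0.053]
blue [441. 155.] 147 ztop 0.191 topmid [0.796 0.095] mean [0.795 0.092] ext [0.036 0.034]
blue [467. 194.] 146 ztop 0.171 topmid [ 0.791 -0.064] mean [ 0.79  -0.066] ext [0.027 0.029]
blue [383. 240.] 897 ztop 0.208 topmid [ 0.577 -0.257] mean [ 0.576 -0.259] ext [0.049 0.055]
orange [439. 180.] 814 ztop 0.157 topmid [0.796 0.085] mean [0.794 0.082] ext [0.041 0.017]
orange [309. 224.] 459 ztop 0.095 topmid [ 0.48  -0.018] mean [ 0.48  -0.021] ext [0.053 0.055]
green [320. 204.] 563 ztop 0.095 topmid [0.511 0.104] mean [0.511 0.1  ] ext [0.051 0.053]
pink [332. 176.] 497 ztop 0.094 topmid [0.562 0.284] mean [0.563 0.281] ext [0.049 0.045]
pink [285. 196.] 670 ztop 0.094 topmid [0.43  0.183] mean [0.43  0.179] ext [0.049 0.053]
```

View pics/p1.png

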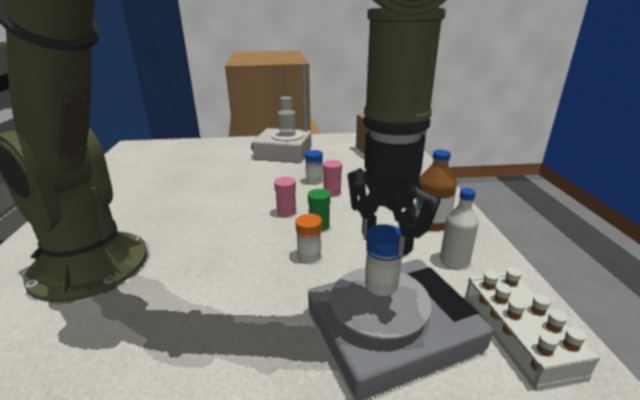

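View pics/p2.png

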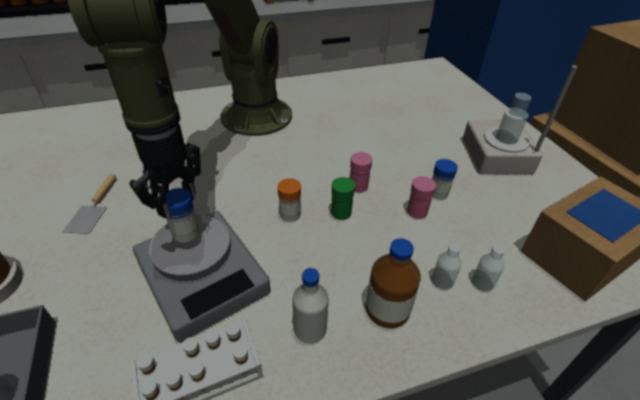

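The jar hangs upright over the pan centre, lid at side (383,240) and scene (180,203), with its foot about 29 mm above the pan. Lowering it slowly while watching the force.

Call:
arm_command(steps="45 0 0 -0.15 0;45 0 0 -0.35 0;45 0 0 -0.55 0;45 0 0 -0.7 0;45 0 0 -0.8 0;45 0 0 -0.88 0;45 0 0 -0.94 0;45 0 0 -0.98 0;45 0 0 -1.02 0;45 0 0 -1.05 0;45 0 0 -1.05 0;45 0 0 -1.05 0")

```text
clock: 9.37
ee_pos: [0.5804, -0.2527, 0.1665]
orientation: [[0.648, 0.0, 0.762], [-0.762, -0.0, 0.648], [0.0, -1.0, 0.0]]
ft_force: [-1.5, 0.7, -2.4]
width: 0.0543
```

Run:
```python
from h import *
F=[]
for i in range(6): s=grab('side','p3'); o=observe();F.append(o['ft_force'])
print(o['clock'],o['ee_pos'],np.mean(F,0),np.std(F,0),o['width'],o['ft_torque'])
```

```text
9.6667 [ 0.58033078 -0.25275226  0.16636586] [-0.95901287  0.58124392 -2.00729588] [0.67569524 0.63231392 0.3793662 ] 0.05444442707226972 [0.23229411 0.31775406 0.0012789 ]
```

Call:
arm_command(steps="45 0 0 -0.03 0;45 0 0 -0.06 0;45 0 0 -0.09 0;45 0 0 -0.1 0;45 0 0 -0.1 0;45 0 0 -0.1 0;45 0 0 -0.1 0")

```text
clock: 10.25
ee_pos: [0.5804, -0.2528, 0.1634]
orientation: [[0.648, 0.0, 0.762], [-0.762, -0.0, 0.648], [0.0, -1.0, 0.0]]
ft_force: [-1.9, 0.7, 0.4]
width: 0.0543
```

Run:
```python
from h import *
F=[]
for i in range(6): s=grab('side','p4'); o=observe();F.append(o['ft_force'])
print(o['clock'],o['ee_pos'],np.mean(F,0),np.std(F,0),o['width'],o['ft_torque'])
```

```text
10.55 [ 0.58039143 -0.25285042  0.16331403] [-1.81033846  0.72363306  0.1622117 ] [0.14362976 0.30546548 0.42770326] 0.054673734460435025 [0.18363349 0.33697917 0.01719734]
```

View pics/p4.png

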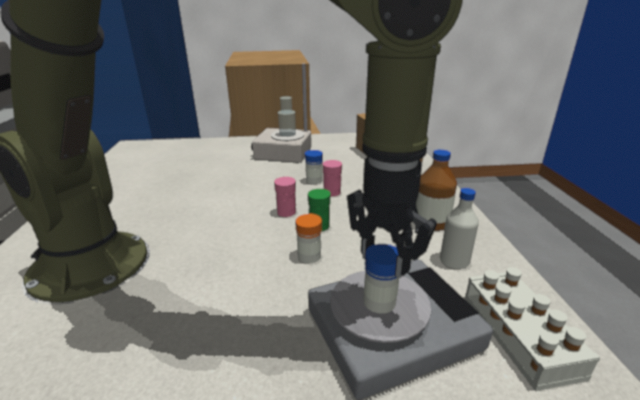

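The pan now carries the full weight, with vertical force near zero and the jar standing at side (381,280). Releasing with a gradual opening.

Call:
arm_command(steps="53 0 0 0 0;55 0 0 0 0;57 0 0 0 0;60 0 0 0 0;65 0 0 0 0;72 0 0 0 0;80 0 0 0 0;85 0 0 0 0;85 0 0 0 0;85 0 0 0 0;85 0 0 0 0")

```text
clock: 11.47
ee_pos: [0.5804, -0.2528, 0.1633]
orientation: [[0.648, 0.0, 0.762], [-0.762, 0.0, 0.648], [0.0, -1.0, 0.0]]
ft_force: [-0.2, -0.1, 0.7]
width: 0.0849
```

Call:
arm_command(steps="85 0 0 0.2 0;85 0 0 0.5 0;85 0 0 1 0;85 0 0 1.7 0;85 0 0 2.5 0;85 0 0 3.3 0;85 0 0 4 0;85 0 0 4 0;85 0 0 4 0")

```text
clock: 12.22
ee_pos: [0.581, -0.2528, 0.2855]
orientation: [[0.648, 0.003, 0.762], [-0.762, -0.001, 0.648], [0.003, -1.0, 0.002]]
ft_force: [-0.3, -0.2, 0.4]
width: 0.0847
```

Run:
```python
from h import *
s=grab('side','e1');c=grab('scene','e2');o=observe()
print(o['clock'],o['ee_pos'],o['ft_force'],o['width'])
for d in(s,c):
    find(d);P=pts(d);m=(np.hypot(P[...,0]-.58,P[...,1]+.252)<.07)&(P[...,2]>.065)&(P[...,2]<.095)&(np.hypot(P[...,0]-.58,P[...,1]+.252)>.045);print('pan z',np.median(P[m][:,2]))
```

```text
12.3167 [ 0.57996067 -0.2527593   0.28307964] [-0.39216342 -0.54967115 -0.28050274] 0.08473162808802773
blue [313. 156.] 175 ztop 0.095 topmid [0.516 0.376] mean [0.515 0.37 ] ext [0.049 0.054]
blue [467. 194.] 145 ztop 0.171 topmid [ 0.791 -0.063] mean [ 0.79  -0.066] ext [0.027 0.028]
blue [383. 260.] 972 ztop 0.173 topmid [ 0.578 -0.256] mean [ 0.578 -0.259] ext [0.052 0.052]
orange [444. 183.] 532 ztop 0.148 topmid [ 0.721 -0.113] mean [0.784 0.037] ext [0.205 0.407]
orange [309. 224.] 459 ztop 0.095 topmid [ 0.48  -0.017] mean [ 0.479 -0.021] ext [0.053 0.055]
orange [430. 225.] 112 ztop 0.02 topmid [0.783 0.069] mean [0.779 0.062] ext [0.057 0.032]
green [320. 204.] 565 ztop 0.095 topmid [0.511 0.102] mean [0.511 0.1  ] ext [0.051 0.054]
pink [332. 176.] 497 ztop 0.094 topmid [0.562 0.285] mean [0.563 0.282] ext [0.049 0.048]
pink [285. 196.] 671 ztop 0.095 topmid [0.43  0.183] mean [0.43  0.179] ext [0.049 0.053]
pan z 0.07788637224734235
blue [542.  45.] 10276 ztop 0.202 topmid [0.159 1.076] mean [-0.159  1.167] ext [0.691 0.943]
blue [445. 169.] 370 ztop 0.097 topmid [0.519 
[... 287 characters left out ...]
[0.8   0.096] ext [0.038 0.037]
blue [310. 277.] 242 ztop 0.173 topmid [ 0.794 -0.063] mean [ 0.795 -0.063] ext [0.027 0.026]
orange [289. 190.] 414 ztop 0.097 topmid [ 0.482 -0.018] mean [ 0.483 -0.018] ext [0.05  0.051]
orange [395. 279.] 1599 ztop 0.16 topmid [0.802 0.095] mean [0.809 0.089] ext [0.034 0.039]
orange [387. 323.] 92 ztop 0.02 topmid [0.83  0.083] mean [0.833 0.077] ext [0.025 0.051]
green [343. 197.] 741 ztop 0.097 topmid [0.514 0.105] mean [0.515 0.104] ext [0.052 0.054]
pink [361. 170.] 608 ztop 0.097 topmid [0.433 0.183] mean [0.435 0.183] ext [0.051 0.051]
pink [421. 196.] 800 ztop 0.097 topmid [0.566 0.288] mean [0.568 0.287] ext [0.052 0.054]
pan z 0.07916006721509972
```

View pics/e1.png

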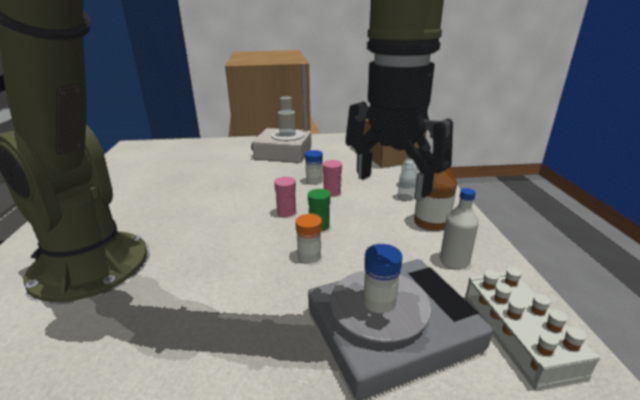

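View pics/e2.png

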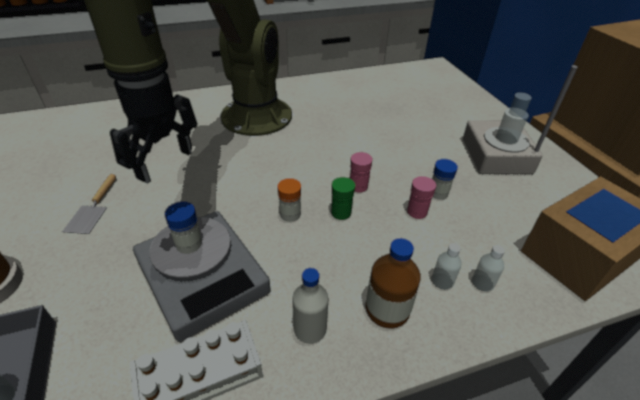

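The jar stands upright on the pan centre, at side (382,280) and scene (182,225). The pan has sunk about 6 mm, the gripper is clear, and every other jar is where it was. Handing in.

```bash
python3 -c "
from station import sign_off;print(sign_off())"
```

```text
the job is handed in; nothing more can be done
None
```

The heavy blue-lidded jar is standing upright on the scale pan, let go, and the job is handed in at about 12 s of the 61 s allowed.

- **Which jar:** I lifted the blue-lidded jar at (0.531, 0.195). It weighed about 4.2 N (0.43 kg), within the range given for the heavy one, so I never touched the other.
- **Placing:** I lowered it onto the pan in small steps until the wrist felt almost no weight, then opened the fingers gradually and backed away.
- **Last checks:**
  - The jar is upright, within about 5 mm of the pan centre in both camera views.
  - The pan has sunk about 5–6 mm: its height reads 78–79 mm against 84 mm when empty, and the weight predicts 6 mm.
  - The light, orange, green and pink jars read within 2 mm of where they started.
  - The gripper is more than 80 mm above the jar, with only sensor noise on the wrist.

No check failed. The two cameras differ by 2–4 mm in position, close to their 2 mm calibration accuracy.

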